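# Secure the instrument case cover and thread the long elevator out of its window

## Task

First turn the red turnbutton squarely in over the edge of the clear cover, so that the cover of the instrument case is secured. Then take the orange-handled elevator out through the cover's window: it is longer than the window, so back it up until its butt end is in the opening, tilt that end up and draw it out diagonally, butt first, leaving the cover seated, the turnbutton turned in and the other things where they are. Finish while holding the elevator still in the gripper, every part of it at least 6 cm above the cover; do not put it down or let go.

Things in the scene. Friction and masses are not known exactly. Their poses are not given: they have to be found in the camera images.
- case: Aluminium case fixed on the table. Origin on the table under the centre of the cover's window; x along the case (+x end to the robot's right, -x end to its left; +y side away from the robot), y across, z up. Inside x -168 to +104, y -101 to +101 mm, floor 4 mm and rims 62 mm above the table. The elevator lies on two blue rests (tops at 35 mm, 10 mm wide, at x = -66 and +66). Stops on the rim are 68 mm high, two lips on the -y side 74 mm.
- cover: Loose clear plastic cover, 0.5 kg, 280 x 210 x 5 mm, lying on the case's rims. Origin at its underside at the window's centre, 62 mm above the table when seated; axes as the case's (2 mm of play). Its top is 67 mm above the table, the steel rim round the window 72 mm. Its -y edge is tucked under two fixed lips; the turnbutton secures its +y edge.
- window (a point): Centre of the cover's window at the top of its steel rim, 72 mm above the table. Window 110 mm (case x) by 140 mm (case y); the rim around it is 8 mm wide and 10 mm tall (62 to 72 mm above the table). Only towards the case's -x end (the robot's left) is there free room under the cover to back the elevator up.
- button_pivot (a point): Point on the vertical pivot axis of the red turnbutton, half-way up the turnbutton, 78 mm above the table; at x = +18, y = +121 mm in the case's frame, just outside the +y rim.
- button_tip (a point): End of the red turnbutton's long arm, half-way up. The turnbutton is a bar 12 mm wide and 16 mm tall (70 to 86 mm above the table) reaching 40 mm from the pivot to this tip and 10 mm the other way. It may be pinched across its width or pushed.
- button (a joint): Turn of the turnbutton, rad, growing counter-clockwise seen from above. 0: arm along the case's -x, beside the cover. 1.57: arm along the case's -y, squarely over the cover's edge (secured). Range -0.5 to 1.62; it stays where it is left (friction 0.05 N m, about 2 N at 25 mm from the pivot).
- bar_grip (a point): Where to grasp the elevator: on its orange handle, mid-section, 60 mm from the butt; x along the elevator to the butt, z up as it lies. 200 mm long, about 90 g, centre of mass 20 mm towards the blade. Handle 14 mm wide and tall, from x = -40 to +60 mm. At the start it lies along the case (within 4 degrees), this point 42 mm above the table and 13 to 26 mm to the +x side of the window's centre.
- bar_butt (a point): Butt end of the elevator's handle, 60 mm along +x from the grasp point, mid-section. At the start it is 18 to 31 mm beyond the window's +x edge, under the cover.
- bar_tip (a point): Blade tip of the elevator, 140 mm along -x from the grasp point and 4 mm below its axis. Between handle and tip: a steel shaft 9 mm square, flush with the handle's underside, then a blade 15 mm wide, 5 mm thick, 20 mm long. At the start the tip is 59 to 72 mm beyond the window's -x edge, under the cover.
- rasp_mid (a point): Middle of a short green-handled rasp, 130 mm long, loose on the floor of the case beneath the cover's +y strip. Leave alone.
- chisel_mid (a point): Middle of a short black-handled chisel, 130 mm long, loose on the floor of the case beneath the cover's -y strip. Leave alone.
- bowl_mid (a point): Loose steel bowl, 110 mm across, 50 mm tall; point half-way up. Leave alone.
- cup_mid (a point): Loose steel cup, 70 mm across, 60 mm tall; point half-way up. Leave alone.
- bottle_mid (a point): Loose white bottle, 60 mm across, 140 mm tall; point half-way up. Leave alone.
- spoon_mid (a point): Loose steel spoon lying on the table, 200 mm long; point near its middle. Leave alone.

How it is judged (in metres and radians):
On the way, in this order (a step that is already met when the one before it is completed fails the run):
1. the turnbutton is turned in over the cover's edge, the elevator still under the cover (value of joint button above 1.3 rad and z of bar_butt in the frame of case below 0.062 m), for 0.2 s.
2. the elevator slants through the window: butt above the cover, blade tip still below it (z of bar_butt in the frame of case above 0.077 m and z of bar_tip in the frame of case below 0.06 m), for 0.1 s.
At the end, for the whole second after the job is handed in: Turnbutton past 1.3 rad; elevator at rest in the fingers alone (under 0.03 m/s, 0.3 rad/s), butt and blade tip over 45 mm above the cover's rim (117 mm above the table), touching neither case nor cover; cover raised under 5 mm; bystanders within 30 mm of their starts (value of joint button above 1.3 rad and z of each of bar_tip, bar_butt in the frame of case above 0.117 m and contact force between the fingers and bar above 1 N and contact force between bar and case below 0.1 N and contact force between bar and cover below 0.1 N and linear speed of bar below 0.03 m/s and angular speed of bar below 0.3 rad/s and z of cover in the frame of case below 0.067 m and distance of each of bowl_mid, cup_mid, bottle_mid, spoon_mid, rasp_mid, chisel_mid from where it was at the start of the episode below 0.03 m); the arm keeps its last pose, push and grip.
It fails at once if the cover is lifted off its seat (by more than 12 mm) (z of cover in the frame of case above 0.074 m).
It fails at once if a bystander is displaced by more than 30 mm (distance of any of bowl_mid, cup_mid, bottle_mid, spoon_mid, rasp_mid, chisel_mid from where it was at the start of the episode above 0.03 m).
It also fails if it takes over 54 s, if anything falls off the work surface, if the arm or the gripper's body presses on something with over 40 N, if the wrist force passes 120 N, or if a joint passes its speed limit or range.

## Robot

A 6-joint arm with a two-finger parallel gripper is mounted at the origin on the work surface. World frame = base frame: x ahead of the robot, y to its left, z up, the work surface at z = 0. Lengths are in m, angles in degrees, forces in N, time in s.
With the tool pointing down it reaches from about 0.25 to 0.725 m from the base axis. Payload 9.7 kg.
Tool frame: the origin (TCP) lies midway between the tips of the shut fingers; the grasp point (between the pads) lies 19 mm behind it; z points along the fingers, y is the direction in which the jaws open and shut (so a half turn about z gives the same grasp; the last joint's range is limited). The gripper opens to 85 mm and grips with 20 to 120 N. Pads are 22 mm wide; open, the fingers measure 114 mm over their backs; the gripper's body (76 mm by 85 mm) begins 54 mm behind the grasp point. The pads swing forward as they close: fully open they stand 13 mm farther back than shut.
Start: joints at [-66.692, 4.979, 10.078, 95.1, 0, 90], TCP at [0.218, -0.505, 0.204] pointing down, gripper open.
Joint ranges: [-179.16, 179.16], [-48.56, 103.87], [-65.8, 70.77], [-126.05, 130.52], [-82.76, 87.17], [-180, 180]. Speed limits (degrees/s): [127.2, 127.2, 147.25, 180, 180, 180].

## Interface

Orientations are given as [roll, pitch, yaw] about the fixed x, y, z axes, in that order (R = Rz(yaw) Ry(pitch) Rx(roll)).
In Python, from workcell import bot, camera, recognise gives the robot as it stands. The module is installed in compiled form; this text tells all that it offers.
- The arm moves only by the tool apply_moves, never from a script. Its argument "targets" is one flat list of numbers, 7 for each row, row after row: the shift along the world's x, y, z in units of 30 mm (1.0 is 30 mm), then the turn, a rotation vector about the world's x, y, z in units of 6 degrees (1.0 is 6 degrees), then the opening, from 0 (shut) to 1 (fully open). A call has 1 to 5 rows; each row is the pose to reach, as a shift and turn from the pose commanded when the call began; what a row does not reach only later rows make up. A row lasts 1/10 s, in which the tool goes at most 50 mm and 8.59 degrees, less where a joint would pass 70% of its speed; a pose out of reach is approached as far as the arm can. A call with a gripper value outside its range is refused whole. The fingers move at their own pace and stop on an object; "newtons" is the grip in N (left out, the last holds). Time passes only in rows, so rows that repeat a pose let the fingers close. It gives the time, the measured TCP pose, the force and the opening at its end, in the units of the state.
- bot.get_obs(): the state, without advancing time (a new reading comes with each control period).
- camera(name): name is "scene" or "top" or "wrist"; returns a dict with "img" (384x512x3 uint8, red, green, blue), "intrinsics" (3x3 intrinsics, pixels), "origin" and "rotation" of the camera in the world. Camera axes: x right, y up, looking along -z (the intrinsics and any distortion apply to the point x, -y, -z); pixel columns grow to the right and rows downward; lengths in m; the calibration is good to about 2 mm. The wrist camera is an equidistant fisheye: a pixel r from the principal point sees the ray r / f radians off the axis. A picture is of the moment at which its call begins. There is no depth.
- bot.job_done(): hands the job in, once; it reports no verdict.
Trained networks look in the newest picture that a camera, given by its name, has taken for a name from the list of things; names that differ only in an ending like _2 or _b are one class to them, and where a whole thing is asked for, a point or a joint stands for the part that bears it (a point fixed in the world has none). Each returns a list of dicts, best first, with "conf" (0 to 1); they miss things now and then, are a little off and sometimes report something else, mostly with a low value. They report only what shows in the picture. A call takes as long as a camera call.
- recognise(query, camera): "box" ([left, top, right, bottom] in pixels, round what is visible of it).
The state is a dict: "time": time; "q": joint angles; "qd": joint speeds; "joint_efforts": joint torques, N m; "ee_pos": TCP position; "tcp_rot": TCP orientation; "wrist_force": force on the tool from outside, world axes, zero at the start; "torque": the same for the moment, N m; "opening": finger opening in m.
Only numpy, scipy, OpenCV 4.12 (cv2) and the standard library are available. Lean on these libraries where they do the work, as an engineer would, in place of code of your own. Each camera call takes 0.05 s, during which the arm holds its last target.

## Working session

There is one attempt and no reset: what is moved stays moved. The work goes in short steps, Python scripts to look and compute and a tool call to move; the robot and the scene stay as the last step left them, time stands still between calls to the robot, and variables do not carry over. Pictures are saved under pics/ and viewed, and the job is handed in when it is done.

Besides the shell and the picture viewer there is one more tool, called after "Call:" as name(argument=value, ...) on one line, values as JSON. apply_moves: Moves the arm, as the interface text tells. Its arguments: {"type":"object","properties":{"targets":{"type":"array"},"newtons":{"type":"number"}},"required":["targets"]}

```bash
mkdir -p pics; python3 - <<'E'
from workcell import bot,camera,recognise
import cv2,numpy as np
print(bot.get_obs())
for n in ["scene","top","wrist"]:
    c=camera(n); cv2.imwrite(f"pics/{n}0.png",c["img"][:,:,::-1]); print(n,c["intrinsics"],c["origin"],c["rotation"])
    for q in ["case","cover","window","button_pivot","button_tip","bar_grip","bar_butt","bar_tip"]:
        r=recognise(q,n); print(q,[( [round(float(v)) for v in d["box"]],round(d["conf"],2)) for d in r[:2]])
E
```

```text
{'time': 0.0, 'q': array([-6.66934844e+01,  5.01099195e+00,  1.00331240e+01,  9.50989626e+01,
        1.77697457e-04,  8.99992132e+01]), 'qd': array([-0.01868102, -0.01329027, -0.0206691 , -0.06305525,  0.11402115,
       -0.05336156]), 'joint_efforts': array([ 3.37342708e-04, -5.20386815e+01,  4.64809799e+01,  1.59588869e-02,
       -5.05480125e-05, -1.16339045e-06]), 'ee_pos': array([ 0.21750157, -0.5048725 ,  0.20317222]), 'tcp_rot': array([-1.79923169e+02, -1.78752348e-04,  2.33073021e+01]), 'wrist_force': array([ 0.02003173, -0.47904016,  0.93511828]), 'torque': array([-0.05597934, -0.01295222,  0.03611238]), 'opening': 0.08519017840083558}
scene [[451.52054194   0.         263.45805349]
 [  0.         451.52054194 187.89724514]
 [  0.           0.           1.        ]] [ 1.32018761 -0.45341961  0.94401333] [45.97153828  0.43470891 59.48959085]
case [([232, 145, 352, 234], 0.83)]
cover [([233, 146, 348, 217], 0.59)]
window [([232, 145, 351, 232], 0.78)]
button_pivot [([234, 148, 352, 234], 0.6)]
button_tip [([117, 274, 149, 311], 0.23)]
bar_grip [([265, 178, 299, 191], 0.6)]
ba
[... 343 characters left out ...]
 278, 244], 0.76), ([214, 196, 252, 206], 0.69)]
cover [([168, 155, 276, 242], 0.93)]
window [([163, 153, 272, 240], 0.73)]
button_pivot [([164, 153, 281, 244], 0.87), ([230, 153, 251, 157], 0.73)]
button_tip [([233, 153, 253, 161], 0.52)]
bar_grip [([214, 198, 251, 204], 0.72)]
bar_butt [([216, 197, 252, 206], 0.61), ([166, 153, 254, 241], 0.2)]
bar_tip [([214, 196, 252, 208], 0.54)]
wrist [[297.31863964   0.         259.79555202]
 [  0.         297.31863964 196.70599832]
 [  0.           0.           1.        ]] [ 0.29234989 -0.4725159   0.37375354] [-1.88232463e+01  2.29645256e-02 -6.66903423e+01]
case []
cover []
window []
button_pivot []
button_tip []
bar_grip []
bar_butt []
bar_tip []
```

```bash
python3 - <<'E'
import cv2
i=cv2.imread("pics/top0.png"); cv2.imwrite("pics/top0z.png",cv2.resize(i[140:260,150:300],None,fx=5,fy=5,interpolation=cv2.INTER_CUBIC))
i=cv2.imread("pics/scene0.png"); cv2.imwrite("pics/scene0z.png",cv2.resize(i[100:250,200:380],None,fx=4,fy=4,interpolation=cv2.INTER_CUBIC))
E
```

```text
(no output)
```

View pics/top0.png

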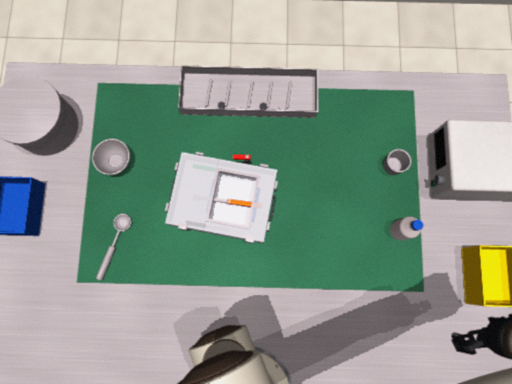

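View pics/scene0.png

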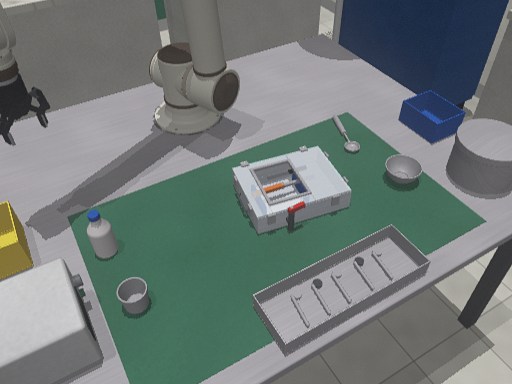

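```bash
sleep 0.1; ls pics
```

```text
scene0.png
scene0z.png
top0.png
top0z.png
wrist0.png
```

View pics/top0z.png

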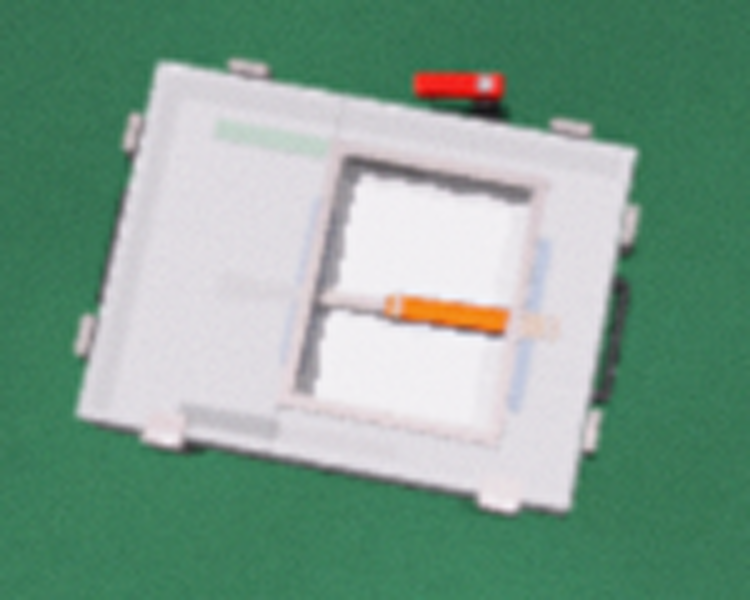

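View pics/scene0z.png

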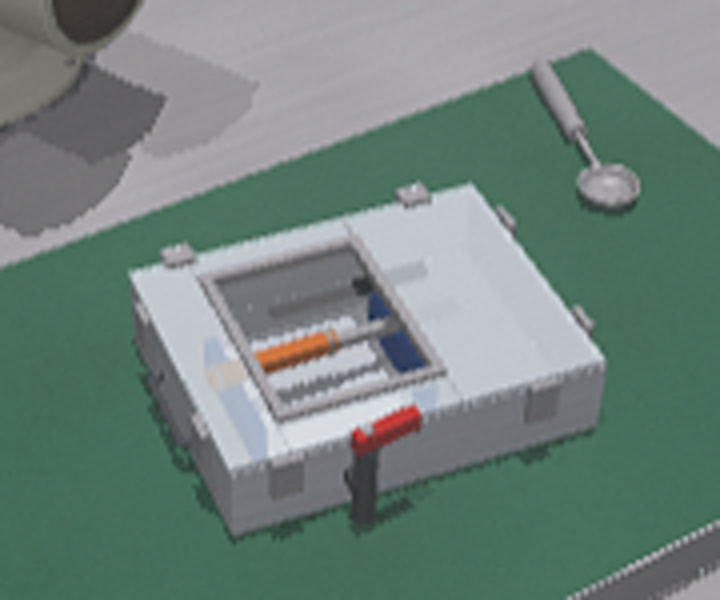

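View pics/wrist0.png

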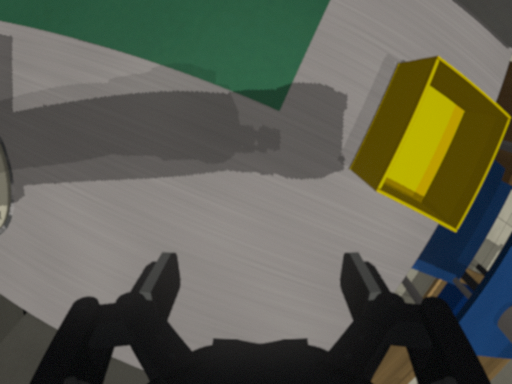

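```bash
cat > h.py <<'E'
import numpy as np,cv2
from scipy.spatial.transform import Rotation as R
from scipy.optimize import least_squares
def rot(rpy): return R.from_euler('xyz',rpy,degrees=True).as_matrix()
def proj(c,P,fish=False):
    P=np.atleast_2d(P); p=(P-np.array(c["origin"]))@rot(c["rotation"]); p=p*[1,-1,-1]; K=np.array(c["intrinsics"])
    if fish:
        r=np.hypot(p[:,0],p[:,1]); th=np.arctan2(r,p[:,2]); s=th/np.maximum(r,1e-9)
        xy=p[:,:2]*s[:,None]
    else: xy=p[:,:2]/p[:,2:]
    return xy*K[0,0]+K[:2,2]
def ray(c,uv,fish=False):
    K=np.array(c["intrinsics"]); xy=(np.atleast_2d(uv)-K[:2,2])/K[0,0]
    if fish:
        r=np.linalg.norm(xy,axis=1); d=np.c_[xy*(np.sin(r)/np.maximum(r,1e-9))[:,None],np.cos(r)]
    else: d=np.c_[xy,np.ones(len(xy))]
    d=d*[1,-1,-1]; return d@rot(c["rotation"]).T
def atz(c,uv,z,fish=False):
    d=ray(c,uv,fish); o=np.array(c["origin"]); return o+d*((z-o[2])/d[:,2])[:,None]
def case2w(p,P):
    x,y,yaw=p; a=np.deg2rad(yaw); P=np.atleast_2d(P).astype(float)
    return np.c_[x+P[:,0]*np.cos(a)-P[:,1]*np.sin(a), y+P[:,0]*np.sin(a)+P[:,1]*np.cos(a), P[:,2]]
def w2case(p,W):
    x,y,yaw=p; a=np.deg2rad(yaw); W=np.atleast_2d(W); d=W[:,:2]-[x,y]
    return np.c_[d[:,0]*np.cos(a)+d[:,1]*np.sin(a), -d[:,0]*np.sin(a)+d[:,1]*np.cos(a), W[:,2]]
E
python3 - <<'E'
from h import *
from workcell import camera
c=camera("top")
z=np.array([[158,62],[637,150],[570,510],[78,418],[338,152],[548,182],[498,442],[280,402]],float)
uv=(z+.5)/5-.5+[150,140]
P=np.array([[-.172,.105,.067],[.108,.105,.067],[.108,-.105,.067],[-.172,-.105,.067],[-.063,.078,.072],[.063,.078,.072],[.063,-.078,.072],[-.063,-.078,.072]])
f=lambda p:(proj(c,case2w(p,P))-uv).ravel()
s=least_squares(f,[.3,0,-100],x_scale=[.1,.1,10]); print(s.x,s.fun.reshape(-1,2).round(1))
p=s.x
def zz(a): return (np.array(a)+.5)/5-.5+[150,140]
print("grip colour ends",w2case(p,atz(c,[zz((388,305)),zz((508,320)),zz((560,327))],.045)))
print("button",w2case(p,atz(c,[zz((415,84)),zz((504,86)),zz((487,84))],.086)))
print(case2w(p,[[.018,.121,.078],[.02,0,.042]]))
E
```

```text
[ 5.34603038e-01  5.26010655e-02 -9.90757018e+01] [[ 0.3  0.3]
 [-0.1  0.1]
 [ 0.1  0.3]
 [-0.   0.2]
 [-0.8 -2.5]
 [ 0.6 -0.6]
 [ 0.4  1.2]
 [-0.5  0.8]]
grip colour ends [[-0.01641586 -0.00595924  0.045     ]
 [ 0.05312042 -0.00180909  0.045     ]
 [ 0.08324729 -0.0003008   0.045     ]]
button [[-0.02245901  0.11496587  0.086     ]
 [ 0.02737039  0.12313902  0.086     ]
 [ 0.01767543  0.12251335  0.086     ]]
[[0.65124891 0.01573996 0.078     ]
 [0.53144825 0.03285145 0.042     ]]
```

```bash
cat > plan.py <<'E'
import json,sys,numpy as np
from scipy.spatial.transform import Rotation as R, Slerp
CASE=[.5346,.0526,-99.08]
def load():
    s=json.load(open("cmd.json")); return np.array(s["p"]),R.from_quat(s["q"])
def save(p,r): json.dump({"p":list(map(float,p)),"q":list(map(float,r.as_quat()))},open("cmd.json","w"))
def down(yaw,tilt_case=0,caseyaw=None):
    return R.from_euler('xyz',[180,0,yaw],degrees=True)
def go(wps,grip,maxmm=45,maxdeg=8,hold=0):
    """wps: list of (pos,R). prints calls of 5 rows"""
    p,r=load(); rows=[]
    cp,cr=p,r
    for P,Q in wps:
        P=np.array(P); n=int(max(1,np.ceil(np.linalg.norm(P-cp)*1000/maxmm-1e-6),np.ceil(np.degrees((Q*cr.inv()).magnitude())/maxdeg-1e-6)))
        rv=(Q*cr.inv()).as_rotvec()
        for k in range(1,n+1): rows.append((cp+(P-cp)*k/n,R.from_rotvec(rv*k/n)*cr))
        cp,cr=P,Q
    rows+= [rows[-1]]*hold
    i=0
    while i<len(rows):
        out=[]
        for P,Q in rows[i:i+5]:
            sh=((P-p)/.03).round(2); rv=(np.degrees((Q*r.inv()).as_rotvec())/6).round(2)
            out+= [float(v)+0 for v in [*sh,*rv]]+[grip]
        print(json.dumps(out)); p=p+.03*sh; r=R.from_rotvec(np.radians(6*rv))*r; i+=5
    save(p,r); print("end",p.round(4),r.as_euler('xyz',degrees=True).round(2))
E
python3 - <<'E'
from plan import *
save([.218,-.505,.204],down(23.308))
go([([.59,.03,.22],down(81))],0)
E
```

```text
[0.83, 1.19, 0.04, 0.0, 0.0, 0.64, 0, 1.65, 2.38, 0.07, 0.0, 0.0, 1.28, 0, 2.48, 3.57, 0.11, 0.0, 0.0, 1.92, 0, 3.31, 4.76, 0.14, 0.0, 0.0, 2.56, 0, 4.13, 5.94, 0.18, 0.0, 0.0, 3.21, 0]
[0.83, 1.19, 0.03, 0.0, 0.0, 0.64, 0, 1.66, 2.38, 0.07, 0.0, 0.0, 1.28, 0, 2.48, 3.57, 0.1, 0.0, 0.0, 1.92, 0, 3.31, 4.76, 0.14, 0.0, 0.0, 2.56, 0, 4.14, 5.95, 0.18, 0.0, 0.0, 3.2, 0]
[0.82, 1.19, 0.03, 0.0, 0.0, 0.64, 0, 1.65, 2.38, 0.07, 0.0, 0.0, 1.28, 0, 2.48, 3.57, 0.1, 0.0, 0.0, 1.92, 0, 3.3, 4.75, 0.14, 0.0, 0.0, 2.56, 0, 4.13, 5.94, 0.17, 0.0, 0.0, 3.21, 0]
end [0.59   0.0299 0.2199] [-180.      0.     81.03]
```

Call:
apply_moves(targets=[0.83,1.19,0.04,0.0,0.0,0.64,0,1.65,2.38,0.07,0.0,0.0,1.28,0,2.48,3.57,0.11,0.0,0.0,1.92,0,3.31,4.76,0.14,0.0,0.0,2.56,0,4.13,5.94,0.18,0.0,0.0,3.21,0], newtons=60)

```text
time: 1.9
ee_pos: [0.3422, -0.3254, 0.2095]
tcp_rot: [180.0, -0.0, 42.7]
wrist_force: [1.1, -0.4, -0.1]
opening: 0.0122
```

Call:
apply_moves(targets=[0.83,1.19,0.03,0.0,0.0,0.64,0,1.66,2.38,0.07,0.0,0.0,1.28,0,2.48,3.57,0.1,0.0,0.0,1.92,0,3.31,4.76,0.14,0.0,0.0,2.56,0,4.14,5.95,0.18,0.0,0.0,3.2,0])

```text
time: 2.4
ee_pos: [0.4665, -0.1467, 0.2149]
tcp_rot: [180.0, -0.0, 61.9]
wrist_force: [-0.1, -0.7, -0.0]
opening: 0.0001
```

Call:
apply_moves(targets=[0.82,1.19,0.03,0.0,0.0,0.64,0,1.65,2.38,0.07,0.0,0.0,1.28,0,2.48,3.57,0.1,0.0,0.0,1.92,0,3.3,4.75,0.14,0.0,0.0,2.56,0,4.13,5.94,0.17,0.0,0.0,3.21,0])

```text
time: 2.9
ee_pos: [0.5904, 0.0315, 0.2199]
tcp_rot: [180.0, 0.0, 81.2]
wrist_force: [1.1, -0.5, 0.8]
opening: -0.0001
```

```bash
python3 - <<'E'
from workcell import camera
import cv2,pickle
c=camera("wrist"); pickle.dump(c,open("w1.pkl","wb")); cv2.imwrite("pics/w1.png",cv2.resize(c["img"][:,:,::-1],None,fx=1.5,fy=1.5,interpolation=cv2.INTER_CUBIC))
E
```

```text
(no output)
```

View pics/w1.png

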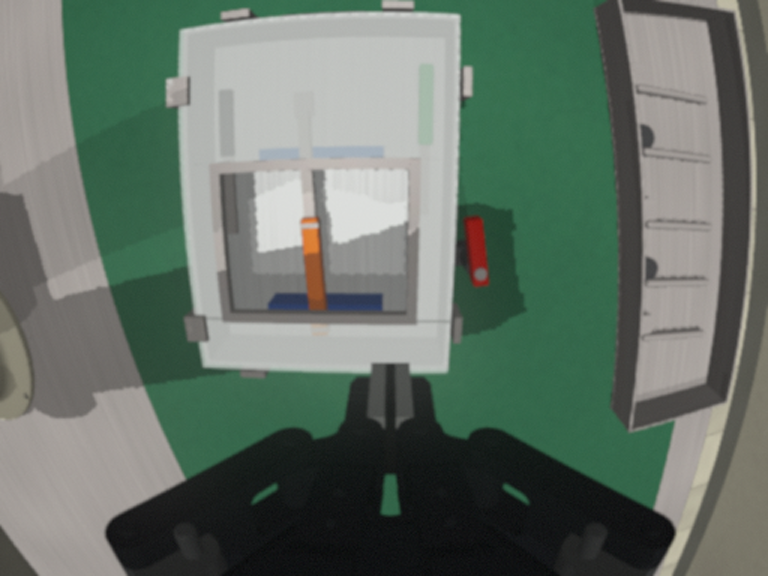

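```bash
python3 - <<'E'
from h import *
import pickle
c=pickle.load(open("w1.pkl","rb"))
z=np.array([[180,31],[460,14],[447,373],[203,366],[210,165],[420,159],[417,322],[222,322]],float)
s_=lambda a:(np.atleast_2d(a)+.5)/1.5-.5
P=np.array([[-.172,-.105,.067],[-.172,.105,.067],[.108,.105,.067],[.108,-.105,.067],[-.063,-.078,.072],[-.063,.078,.072],[.063,.078,.072],[.063,-.078,.072]])
f=lambda p:(proj(c,case2w(p,P),True)-s_(z)).ravel()
s=least_squares(f,[.535,0.05,-99],x_scale=[.1,.1,10]); print(s.x,s.fun.reshape(-1,2).round(1))
p=s.x
A=lambda uv,zz:(w2case(p,atz(c,s_(uv),zz,True))*1000).round(1)
print("handle top: blade-end, edge-visible; butt",A([[310,220],[317,308],[320,334]],.049))
print("shaft far tip",A([[304,92],[304,108]],.038))
print("button piv,tip",A([[480,274],[473,218]],.086))
print(case2w(p,[[.018,.121,.078]]))
E
```

```text
[ 5.34839991e-01  5.41616098e-02 -9.92477188e+01] [[-0.2 -0.9]
 [-0.5 -0. ]
 [ 0.2 -0.1]
 [ 0.2  0.7]
 [-0.7 -0.9]
 [ 0.6 -0.6]
 [-0.1  1.9]
 [ 0.4  0.1]]
handle top: blade-end, edge-visible; butt [[-14.6  -5.6  49. ]
 [ 58.3  -2.8  49. ]
 [ 81.7  -1.4  49. ]]
shaft far tip [[-115.8  -10.9   38. ]
 [-102.9  -10.9   38. ]]
button piv,tip [[ 17.6 121.6  86. ]
 [-22.8 114.2  86. ]]
[[0.65137467 0.01695046 0.078     ]]
```

```bash
sed -i 's/^CASE=.*/CASE=[.5347,.0535,-99.15]/' plan.py; cat > b.py <<'E'
from plan import *; from h import case2w
def fc(th,ex=0):
    u=np.array([-np.cos(th),-np.sin(th)]); n=np.array([-np.sin(th),np.cos(th)])
    h=.011*np.sin(th)+.0145*np.cos(th); r=.034+.011*np.cos(th)-.0145*np.sin(th)
    q=np.array([.018,.121])+r*u+(.006+h+ex)*n
    return case2w(CASE,[[q[0],q[1],.0765]])[0]
E
python3 - <<'E'
from b import *
D=down(81)
s=fc(.15,.012); up=s.copy(); up[2]=.12
go([(up,D),(s,D)]+[(fc(t),D) for t in np.arange(.2,1.5,.1)]+[(fc(1.5),D)],0,hold=2)
E
```

```text
[0.8, 0.24, -0.83, 0.0, 0.0, 0.0, 0, 1.59, 0.48, -1.66, 0.0, 0.0, 0.0, 0, 2.39, 0.72, -2.5, 0.0, 0.0, 0.0, 0, 3.19, 0.97, -3.33, 0.0, 0.0, 0.0, 0, 3.19, 0.97, -4.78, 0.0, 0.0, 0.0, 0]
[-0.46, 0.01, 0.0, 0.0, 0.0, 0.0, 0, -0.57, 0.02, 0.0, 0.0, 0.0, 0.0, 0, -0.69, 0.02, 0.0, 0.0, 0.0, 0.0, 0, -0.8, 0.0, 0.0, 0.0, 0.0, 0.0, 0, -0.91, -0.02, 0.0, 0.0, 0.0, 0.0, 0]
[-0.11, -0.04, 0.0, 0.0, 0.0, 0.0, 0, -0.22, -0.08, 0.0, 0.0, 0.0, 0.0, 0, -0.32, -0.14, 0.0, 0.0, 0.0, 0.0, 0, -0.41, -0.21, 0.0, 0.0, 0.0, 0.0, 0, -0.5, -0.28, 0.0, 0.0, 0.0, 0.0, 0]
[-0.08, -0.09, 0.0, 0.0, 0.0, 0.0, 0, -0.15, -0.18, 0.0, 0.0, 0.0, 0.0, 0, -0.21, -0.27, 0.0, 0.0, 0.0, 0.0, 0, -0.26, -0.38, 0.0, 0.0, 0.0, 0.0, 0, -0.26, -0.38, 0.0, 0.0, 0.0, 0.0, 0]
[0.0, 0.0, 0.0, 0.0, 0.0, 0.0, 0]
end [0.6356 0.0386 0.0765] [-180.      0.     81.03]
```

Call:
apply_moves(targets=[0.8,0.24,-0.83,0.0,0.0,0.0,0,1.59,0.48,-1.66,0.0,0.0,0.0,0,2.39,0.72,-2.5,0.0,0.0,0.0,0,3.19,0.97,-3.33,0.0,0.0,0.0,0,3.19,0.97,-4.78,0.0,0.0,0.0,0])

```text
time: 3.45
ee_pos: [0.6886, 0.0598, 0.0765]
tcp_rot: [179.8, -0.1, 81.1]
wrist_force: [-0.0, -0.1, -0.1]
opening: -0.0003
```

Call:
apply_moves(targets=[-0.46,0.01,0.0,0.0,0.0,0.0,0,-0.57,0.02,0.0,0.0,0.0,0.0,0,-0.69,0.02,0.0,0.0,0.0,0.0,0,-0.8,0.0,0.0,0.0,0.0,0.0,0,-0.91,-0.02,0.0,0.0,0.0,0.0,0])

```text
time: 3.95
ee_pos: [0.6585, 0.0582, 0.0777]
tcp_rot: [179.9, -0.0, 81.0]
wrist_force: [-0.3, -0.1, -0.6]
opening: 0.0003
```

Call:
apply_moves(targets=[-0.11,-0.04,0.0,0.0,0.0,0.0,0,-0.22,-0.08,0.0,0.0,0.0,0.0,0,-0.32,-0.14,0.0,0.0,0.0,0.0,0,-0.41,-0.21,0.0,0.0,0.0,0.0,0,-0.5,-0.28,0.0,0.0,0.0,0.0,0])

```text
time: 4.45
ee_pos: [0.6428, 0.0497, 0.0764]
tcp_rot: [-180.0, 0.0, 81.0]
wrist_force: [-0.0, 0.1, 0.4]
opening: -0.0003
```

Call:
apply_moves(targets=[-0.08,-0.09,0.0,0.0,0.0,0.0,0,-0.15,-0.18,0.0,0.0,0.0,0.0,0,-0.21,-0.27,0.0,0.0,0.0,0.0,0,-0.26,-0.38,0.0,0.0,0.0,0.0,0,-0.26,-0.38,0.0,0.0,0.0,0.0,0])

```text
time: 4.95
ee_pos: [0.6351, 0.038, 0.0764]
tcp_rot: [180.0, 0.0, 81.0]
wrist_force: [0.2, -0.5, 0.2]
opening: 0.0
```

```bash
python3 - <<'E'
from workcell import camera,bot
import cv2,pickle
c=camera("wrist"); pickle.dump(c,open("w2.pkl","wb")); cv2.imwrite("pics/w2.png",cv2.resize(c["img"][:,:,::-1],None,fx=1.5,fy=1.5,interpolation=cv2.INTER_CUBIC))
c=camera("top"); cv2.imwrite("pics/t2.png",cv2.resize(c["img"][130:260,150:310,::-1],None,fx=5,fy=4.6,interpolation=cv2.INTER_CUBIC))
E
```

```text
(no output)
```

View pics/w2.png

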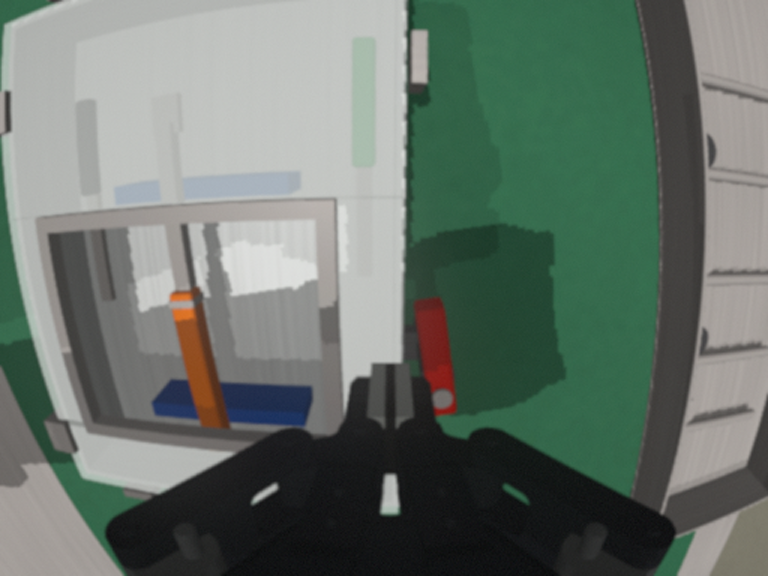

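View pics/t2.png

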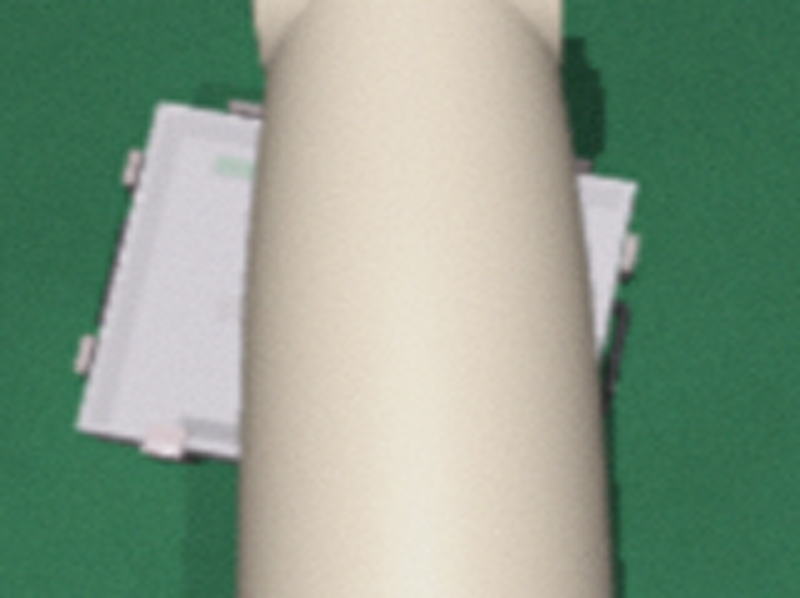

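```bash
python3 - <<'E'
from h import *; from plan import CASE
import pickle
for f,t in (("w1.pkl",[.5904,.0315,.2199]),("w2.pkl",[.6351,.038,.0764])):
    c=pickle.load(open(f,"rb")); print(c["origin"],c["rotation"])
    q=lambda P:((proj(c,P,True)+.5)*1.5-.5).round()
    print("tcp",q([t]),"10up",q([[t[0],t[1],t[2]+.019]]))
    print("piv,tip",q(case2w(CASE,[[.018,.121,.086],[-.0214,.1138,.086]])))
c=pickle.load(open("w2.pkl","rb"))
s_=lambda a:(np.atleast_2d(a)+.5)/1.5-.5
print(w2case(CASE,atz(c,s_([[442,398],[428,300]]),.086,True)))
E
```

```text
[0.60161077 0.11324419 0.38978887] [-18.78140552   0.02841592  -8.80167936]
tcp [[394. 351.]] 10up [[394. 372.]]
piv,tip [[479. 275.]
 [472. 221.]]
[0.64663273 0.11973154 0.24628977] [-18.78599644   0.04969971  -8.99403516]
tcp [[394. 351.]] 10up [[394. 372.]]
piv,tip [[439. 400.]
 [426. 313.]]
[[ 0.01705017  0.12208162  0.086     ]
 [-0.0268162   0.11452516  0.086     ]]
```

```bash
cat > b2.py <<'E'
from plan import *; from h import case2w
def fc(th,ex=0,r=.025,h=.009,z=.0745):
    u=np.array([-np.cos(th),-np.sin(th)]); n=np.array([-np.sin(th),np.cos(th)])
    q=np.array([.018,.121])+r*u+(.006+h+ex)*n
    return case2w(CASE,[[q[0],q[1],z]])[0]
E
python3 - <<'E'
from b2 import *
D=down(81.03)
p,_=load(); a=p.copy(); a[2]=.115
s=fc(.18,.018); up=s.copy(); up[2]=.115
go([(a,D),(up,D),(s,D)]+[(fc(t),D) for t in np.arange(.2,1.21,.125)],0,hold=0)
E
```

```text
[0.0, 0.0, 1.28, 0.0, 0.0, 0.0, 0, 0.8, 0.06, 1.28, 0.0, 0.0, 0.0, 0, 1.61, 0.12, 1.28, 0.0, 0.0, 0.0, 0, 1.61, 0.12, -0.07, 0.0, 0.0, 0.0, 0, 0.99, 0.12, -0.07, 0.0, 0.0, 0.0, 0]
[-0.11, 0.05, 0.0, 0.0, 0.0, 0.0, 0, -0.23, 0.08, 0.0, 0.0, 0.0, 0.0, 0, -0.35, 0.11, 0.0, 0.0, 0.0, 0.0, 0, -0.47, 0.11, 0.0, 0.0, 0.0, 0.0, 0, -0.59, 0.11, 0.0, 0.0, 0.0, 0.0, 0]
[-0.12, -0.03, 0.0, 0.0, 0.0, 0.0, 0, -0.23, -0.06, 0.0, 0.0, 0.0, 0.0, 0, -0.34, -0.11, 0.0, 0.0, 0.0, 0.0, 0]
end [0.6374 0.0422 0.0744] [-180.      0.     81.03]
```

Call:
apply_moves(targets=[0.0,0.0,1.28,0.0,0.0,0.0,0,0.8,0.06,1.28,0.0,0.0,0.0,0,1.61,0.12,1.28,0.0,0.0,0.0,0,1.61,0.12,-0.07,0.0,0.0,0.0,0,0.99,0.12,-0.07,0.0,0.0,0.0,0])

```text
time: 5.55
ee_pos: [0.6644, 0.0422, 0.0681]
tcp_rot: [-179.6, 0.1, 81.0]
wrist_force: [-0.9, -0.2, -1.3]
opening: 0.0002
```

Call:
apply_moves(targets=[-0.11,0.05,0.0,0.0,0.0,0.0,0,-0.23,0.08,0.0,0.0,0.0,0.0,0,-0.35,0.11,0.0,0.0,0.0,0.0,0,-0.47,0.11,0.0,0.0,0.0,0.0,0,-0.59,0.11,0.0,0.0,0.0,0.0,0])

```text
time: 6.05
ee_pos: [0.6474, 0.0454, 0.0749]
tcp_rot: [179.9, -0.0, 81.0]
wrist_force: [-0.1, -0.2, 0.5]
opening: 0.0
```

Call:
apply_moves(targets=[-0.12,-0.03,0.0,0.0,0.0,0.0,0,-0.23,-0.06,0.0,0.0,0.0,0.0,0,-0.34,-0.11,0.0,0.0,0.0,0.0,0])

```text
time: 6.35
ee_pos: [0.6367, 0.042, 0.0743]
tcp_rot: [180.0, 0.0, 81.0]
wrist_force: [0.2, 0.5, 0.0]
opening: 0.0
```

```bash
cat > look.py <<'E'
import sys
from workcell import camera,bot
import cv2,pickle
n=sys.argv[1]; c=camera("wrist"); pickle.dump(c,open(n+".pkl","wb")); cv2.imwrite(f"pics/{n}.png",cv2.resize(c["img"][:,:,::-1],None,fx=1.5,fy=1.5,interpolation=cv2.INTER_CUBIC))
E
python3 look.py w3
```

```text
(no output)
```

View pics/w3.png

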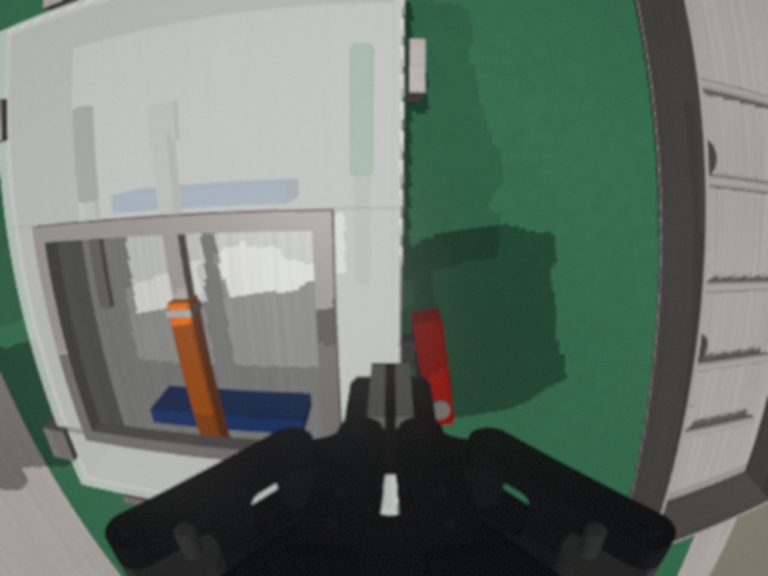

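```bash
python3 - <<'E'
from h import *
import pickle
c=pickle.load(open("w3.pkl","rb")); t=np.array([.6367,.042,.0743]); o=np.array(c["origin"])
tx=np.array([np.cos(np.radians(81)),np.sin(np.radians(81)),0]);
d=ray(c,((np.array([[390,363]])+.5)/1.5-.5),True)[0]
for off in (0,.004,.011):
    k=((t-o)@tx+off)/(d@tx); print(off,(o+k*d-t)*1000)
from workcell import bot; print({k:v for k,v in bot.get_obs().items() if k in("q","ee_pos","tcp_rot","opening")})
import cv2
E
```

```text
0 [-1.40834504  0.22305994 11.28936377]
0.004 [-0.77930041  4.17328956 18.9805502 ]
0.011 [ 0.32152768 11.0861914  32.44012646]
{'q': array([ 3.75551539e+00,  1.64246156e+01,  8.93113500e+00,  8.25174590e+01,
       -4.49321297e-03,  1.02734860e+02]), 'ee_pos': array([0.63640686, 0.04174928, 0.07439005]), 'tcp_rot': array([-1.79990320e+02,  6.79420587e-03,  8.10206562e+01]), 'opening': 0.00010524772250952996}
```

```bash
python3 - <<'E'
from workcell import camera
import cv2,pickle
from h import *; from plan import CASE
c=camera("scene"); pickle.dump(c,open("s3.pkl","wb"))
cv2.imwrite("pics/s3.png",cv2.resize(c["img"][100:230,210:370,::-1],None,fx=5,fy=4.6,interpolation=cv2.INTER_CUBIC))
q=lambda P:(((proj(c,P)-[210,100]+.5)*[5,4.6]-.5).round())
print(q([[.6364,.0417,.0744],[.6364,.0417,.0934]]),q(case2w(CASE,[[.018,.121,.086],[-.0214,.1138,.086]])))
E
```

```text
[[430. 476.]
 [431. 453.]] [[406. 494.]
 [469. 468.]]
```

View pics/s3.png

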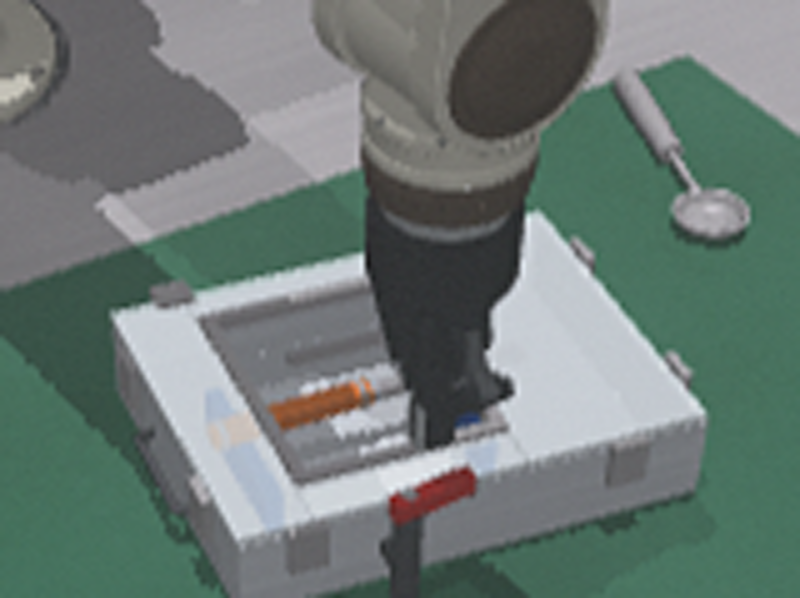

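```bash
python3 - <<'E'
from plan import *; from h import case2w
D=down(81.03)
p,_=load(); a=p.copy(); a[2]=.09
t=case2w(CASE,[[-.115,.05,.058]])[0]; up=t.copy(); up[2]=.09
go([(a,D),(up,D),(t,D)],0,hold=1)
E
```

```text
[0.0, 0.0, 0.52, 0.0, 0.0, 0.0, 0, -0.39, 1.3, 0.52, 0.0, 0.0, 0.0, 0, -0.78, 2.6, 0.52, 0.0, 0.0, 0.0, 0, -1.17, 3.9, 0.52, 0.0, 0.0, 0.0, 0, -1.17, 3.9, -0.55, 0.0, 0.0, 0.0, 0]
[0.0, 0.0, 0.0, 0.0, 0.0, 0.0, 0]
end [0.6023 0.1592 0.0579] [-180.      0.     81.03]
```

Call:
apply_moves(targets=[0.0,0.0,0.52,0.0,0.0,0.0,0,-0.39,1.3,0.52,0.0,0.0,0.0,0,-0.78,2.6,0.52,0.0,0.0,0.0,0,-1.17,3.9,0.52,0.0,0.0,0.0,0,-1.17,3.9,-0.3,0.0,0.0,0.0,0])

```text
time: 6.95
ee_pos: [0.603, 0.1638, 0.0699]
tcp_rot: [179.7, -0.2, 81.3]
wrist_force: [1.0, -0.3, 0.7]
opening: -0.0003
```

Call:
apply_moves(targets=[0.0,0.0,-0.05,0.0,0.0,0.0,0,0.0,0.0,-0.1,0.0,0.0,0.0,0,0.0,0.0,-0.15,0.0,0.0,0.0,0,0.0,0.0,-0.2,0.0,0.0,0.0,0,0.0,0.0,-0.25,0.0,0.0,0.0,0])

```text
time: 7.45
ee_pos: [0.6024, 0.1586, 0.0584]
tcp_rot: [180.0, -0.0, 81.0]
wrist_force: [-1.0, 0.0, -0.3]
opening: -0.0002
```

Call:
apply_moves(targets=[0.0,0.0,-0.05,0.0,0.0,0.0,0,0.0,0.0,-0.1,0.0,0.0,0.0,0,0.0,0.0,-0.1,0.0,0.0,0.0,0])

```text
time: 7.75
ee_pos: [0.6018, 0.159, 0.0545]
tcp_rot: [-180.0, 0.0, 81.0]
wrist_force: [-0.8, 1.3, -0.2]
opening: -0.0
```

Call:
apply_moves(targets=[0.0,0.0,-0.05,0.0,0.0,0.0,0,0.0,0.0,-0.1,0.0,0.0,0.0,0,0.0,0.0,-0.1,0.0,0.0,0.0,0])

```text
time: 8.05
ee_pos: [0.6018, 0.1591, 0.0515]
tcp_rot: [-180.0, 0.0, 81.0]
wrist_force: [-0.4, 0.4, 1.0]
opening: 0.0002
```

Call:
apply_moves(targets=[0.0,0.0,-0.05,0.0,0.0,0.0,0,0.0,0.0,-0.1,0.0,0.0,0.0,0,0.0,0.0,-0.1,0.0,0.0,0.0,0])

```text
time: 8.35
ee_pos: [0.6018, 0.159, 0.0485]
tcp_rot: [-180.0, 0.0, 81.0]
wrist_force: [0.2, 0.1, -0.6]
opening: 0.0001
```

```bash
python3 - <<'E'
from workcell import camera
import cv2,pickle
from h import *; from plan import CASE
c=camera("scene"); pickle.dump(c,open("s4.pkl","wb"))
cv2.imwrite("pics/s4.png",cv2.resize(c["img"][100:230,210:370,::-1],None,fx=5,fy=4.6,interpolation=cv2.INTER_CUBIC))
E
python3 look.py w4
```

```text
(no output)
```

View pics/s4.png

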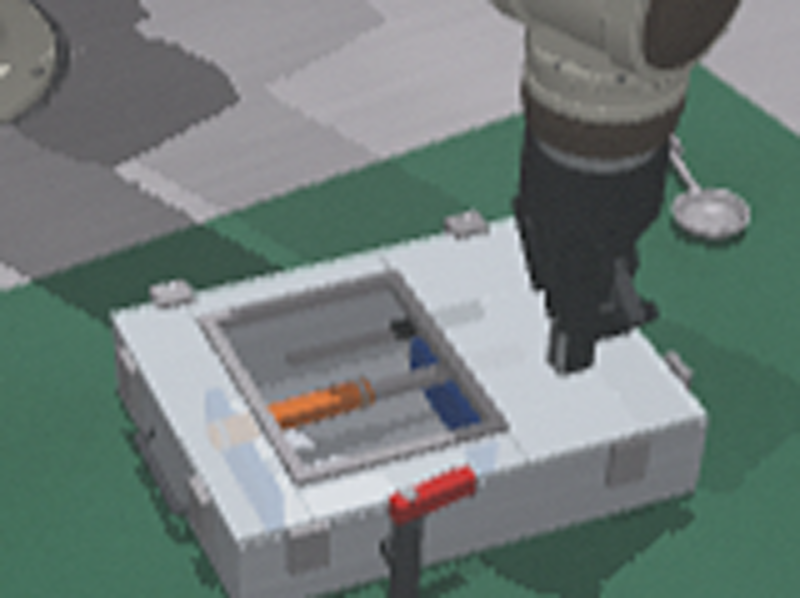

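View pics/w4.png

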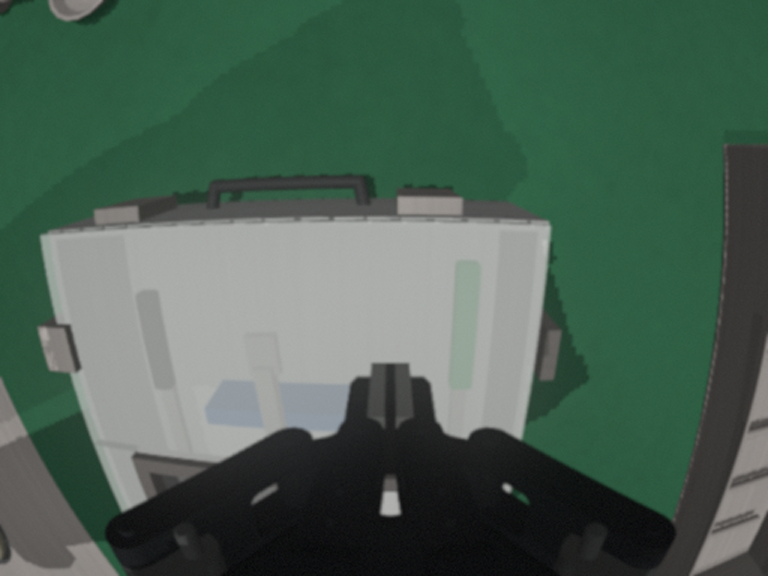

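```bash
python3 - <<'E'
import pickle
from h import *; from plan import CASE
c=pickle.load(open("s4.pkl","rb"))
q=lambda P:(((proj(c,P)-[210,100]+.5)*[5,4.6]-.5).round())
t=np.array([.6018,.159])
for z in (.0485,.067,.072,.08,.09): print(z,q([[t[0],t[1],z],[t[0]+.0145,t[1]-.011,z],[t[0]+.0145,t[1]+.011,z],[t[0]-.0145,t[1]-.011,z]]).tolist())
E
```

```text
0.0485 [[566.0, 401.0], [566.0, 421.0], [597.0, 408.0], [536.0, 393.0]]
0.067 [[569.0, 379.0], [568.0, 400.0], [600.0, 387.0], [538.0, 372.0]]
0.072 [[570.0, 373.0], [569.0, 394.0], [601.0, 381.0], [539.0, 366.0]]
0.08 [[571.0, 364.0], [570.0, 384.0], [602.0, 371.0], [540.0, 356.0]]
0.09 [[572.0, 352.0], [572.0, 372.0], [604.0, 359.0], [541.0, 344.0]]
```

Call:
apply_moves(targets=[0.0,0.0,-0.05,0.0,0.0,0.0,0,0.0,0.0,-0.1,0.0,0.0,0.0,0,0.0,0.0,-0.15,0.0,0.0,0.0,0,0.0,0.0,-0.15,0.0,0.0,0.0,0])

```text
time: 8.85
ee_pos: [0.6018, 0.159, 0.0439]
tcp_rot: [-180.0, 0.0, 81.0]
wrist_force: [0.4, 0.1, -0.2]
opening: -0.0001
```

Call:
apply_moves(targets=[0.0,0.0,-0.05,0.0,0.0,0.0,0,0.0,0.0,-0.1,0.0,0.0,0.0,0])

```text
time: 9.05
ee_pos: [0.602, 0.1591, 0.0412]
tcp_rot: [180.0, -0.0, 81.0]
wrist_force: [-0.2, -0.2, 0.5]
opening: 0.0003
```

Call:
apply_moves(targets=[0.0,0.0,-0.05,0.0,0.0,0.0,0,0.0,0.0,-0.1,0.0,0.0,0.0,0])

```text
time: 9.25
ee_pos: [0.602, 0.1591, 0.0396]
tcp_rot: [180.0, -0.0, 81.0]
wrist_force: [-6.7, -2.4, 17.9]
opening: -0.0001
```

```bash
python3 - <<'E'
from b2 import *
D=down(81.03)
save([.6023,.1592,.0384],D)
p,_=load(); a=p.copy(); a[2]=.075
s=fc(.18,.018,z=.048); up=s.copy(); up[2]=.085
go([(a,D),(up,D),(s,D)]+[(fc(t,h=.01,z=.048),D) for t in np.arange(.2,1.21,.125)],0,hold=1)
E
```

```text
[0.0, 0.0, 1.22, 0.0, 0.0, 0.0, 0, 0.68, -0.98, 1.3, 0.0, 0.0, 0.0, 0, 1.36, -1.95, 1.39, 0.0, 0.0, 0.0, 0, 2.04, -2.93, 1.47, 0.0, 0.0, 0.0, 0, 2.72, -3.9, 1.55, 0.0, 0.0, 0.0, 0]
[0.0, 0.0, -1.23, 0.0, 0.0, 0.0, 0, -0.59, 0.0, -1.23, 0.0, 0.0, 0.0, 0, -0.7, 0.05, -1.23, 0.0, 0.0, 0.0, 0, -0.81, 0.09, -1.23, 0.0, 0.0, 0.0, 0, -0.93, 0.12, -1.23, 0.0, 0.0, 0.0, 0]
[-0.13, 0.01, 0.0, 0.0, 0.0, 0.0, 0, -0.25, 0.01, 0.0, 0.0, 0.0, 0.0, 0, -0.37, -0.01, 0.0, 0.0, 0.0, 0.0, 0, -0.49, -0.05, 0.0, 0.0, 0.0, 0.0, 0, -0.61, -0.1, 0.0, 0.0, 0.0, 0.0, 0]
[0.0, 0.0, 0.0, 0.0, 0.0, 0.0, 0]
end [0.6377 0.0428 0.048 ] [180.     0.    81.03]
```

Call:
apply_moves(targets=[0.0,0.0,1.22,0.0,0.0,0.0,0,0.68,-0.98,1.3,0.0,0.0,0.0,0,1.36,-1.95,1.39,0.0,0.0,0.0,0,2.04,-2.93,1.47,0.0,0.0,0.0,0,2.72,-3.9,1.55,0.0,0.0,0.0,0])

```text
time: 9.75
ee_pos: [0.6842, 0.041, 0.0849]
tcp_rot: [180.0, -0.0, 81.0]
wrist_force: [1.2, 1.3, 0.2]
opening: -0.0003
```

Call:
apply_moves(targets=[0.0,0.0,-1.23,0.0,0.0,0.0,0,-0.59,0.0,-1.23,0.0,0.0,0.0,0,-0.7,0.05,-1.23,0.0,0.0,0.0,0,-0.81,0.09,-1.23,0.0,0.0,0.0,0,-0.93,0.12,-1.23,0.0,0.0,0.0,0])

```text
time: 10.25
ee_pos: [0.6564, 0.0461, 0.0491]
tcp_rot: [179.9, -0.0, 81.1]
wrist_force: [2.5, -0.1, 0.5]
opening: -0.0002
```

Call:
apply_moves(targets=[-0.13,0.01,0.0,0.0,0.0,0.0,0,-0.25,0.01,0.0,0.0,0.0,0.0,0,-0.37,-0.01,0.0,0.0,0.0,0.0,0,-0.49,-0.05,0.0,0.0,0.0,0.0,0,-0.61,-0.1,0.0,0.0,0.0,0.0,0])

```text
time: 10.75
ee_pos: [0.6369, 0.0427, 0.0478]
tcp_rot: [-180.0, -0.0, 81.0]
wrist_force: [1.5, 1.2, -1.5]
opening: -0.0002
```

```bash
python3 look.py w5
```

```text
(no output)
```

View pics/w5.png

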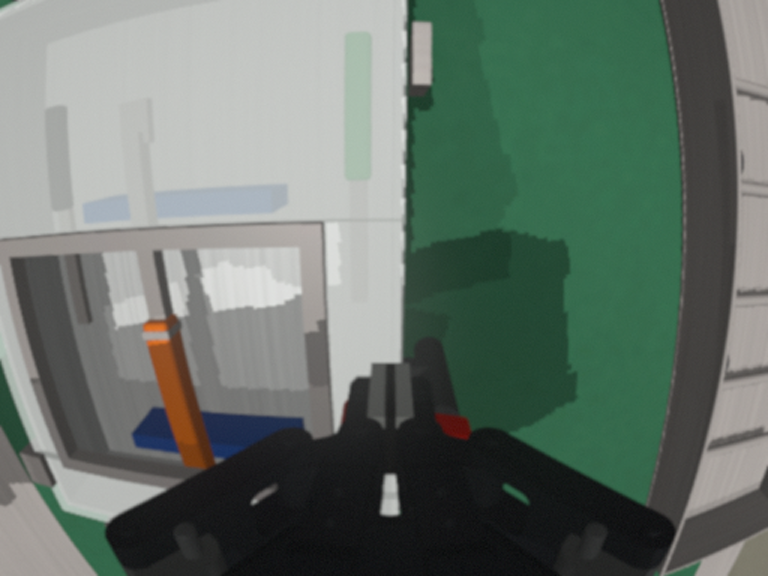

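```bash
python3 - <<'E'
from b2 import *
D=down(81.03)
go([(fc(t,h=.01,z=.048),D) for t in (1.3,1.4,1.5,1.57)],0,hold=1)
E
```

```text
[-0.08, -0.04, 0.0, 0.0, 0.0, 0.0, 0, -0.16, -0.1, 0.0, 0.0, 0.0, 0.0, 0, -0.24, -0.17, 0.0, 0.0, 0.0, 0.0, 0, -0.28, -0.22, 0.0, 0.0, 0.0, 0.0, 0, -0.28, -0.22, 0.0, 0.0, 0.0, 0.0, 0]
end [0.6293 0.0362 0.048 ] [180.     0.    81.03]
```

Call:
apply_moves(targets=[-0.08,-0.04,0.0,0.0,0.0,0.0,0,-0.16,-0.1,0.0,0.0,0.0,0.0,0,-0.24,-0.17,0.0,0.0,0.0,0.0,0,-0.28,-0.22,0.0,0.0,0.0,0.0,0,-0.28,-0.22,0.0,0.0,0.0,0.0,0])

```text
time: 11.3
ee_pos: [0.6298, 0.0374, 0.048]
tcp_rot: [179.9, -0.2, 81.1]
wrist_force: [6.5, 8.3, -2.7]
opening: -0.0001
```

```bash
python3 look.py w6
```

```text
(no output)
```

View pics/w6.png

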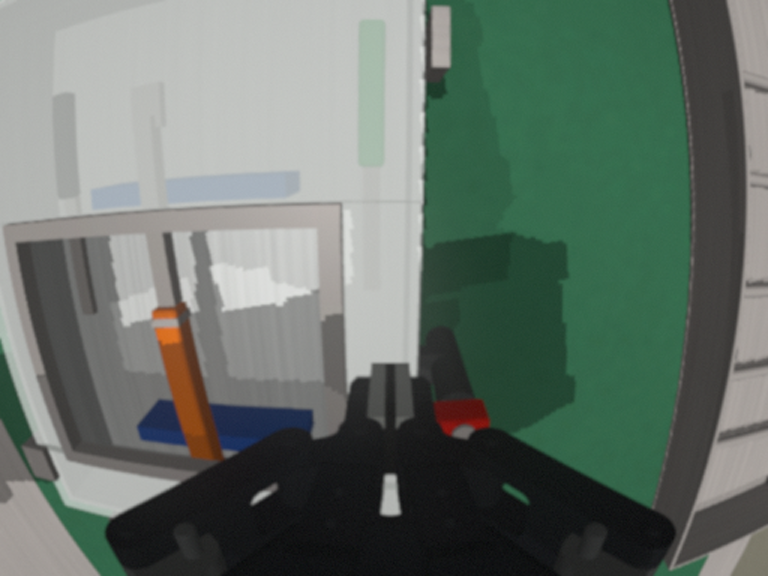

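```bash
python3 - <<'E'
from b2 import *
D=down(81.03)
p,_=load(); a=p+[.002,.012,0]; b=a.copy(); b[2]=.09
t=case2w(CASE,[[.023,-.004,.09]])[0]
go([(a,D),(b,D),(t,down(83.5))],0.6,hold=1)
E
```

```text
[0.07, 0.4, 0.0, 0.0, 0.0, 0.0, 0.6, 0.07, 0.4, 1.4, 0.0, 0.0, 0.0, 0.6, -1.09, 0.21, 1.4, 0.0, 0.0, 0.14, 0.6, -2.25, 0.03, 1.4, 0.0, 0.0, 0.27, 0.6, -3.41, -0.16, 1.4, 0.0, 0.0, 0.41, 0.6]
[0.0, 0.0, 0.0, 0.0, 0.0, 0.0, 0.6]
end [0.527  0.0314 0.09  ] [180.     0.    83.49]
```

Call:
apply_moves(targets=[0.07,0.4,0.0,0.0,0.0,0.0,0,0.07,0.4,1.4,0.0,0.0,0.0,0,-1.09,0.21,1.4,0.0,0.0,0.14,0.6,-2.25,0.03,1.4,0.0,0.0,0.27,0.6,-3.41,-0.16,1.4,0.0,0.0,0.41,0.6])

```text
time: 11.85
ee_pos: [0.5252, 0.0312, 0.0897]
tcp_rot: [-180.0, 0.0, 83.5]
wrist_force: [-1.3, 0.5, -0.3]
opening: 0.0434
```

Call:
apply_moves(targets=[0.0,0.0,0.0,0.0,0.0,0.0,0.6,0.0,0.0,0.0,0.0,0.0,0.0,0.6])

```text
time: 12.05
ee_pos: [0.5262, 0.0313, 0.0903]
tcp_rot: [180.0, 0.0, 83.5]
wrist_force: [0.6, 0.2, 0.1]
opening: 0.0515
```

```bash
python3 look.py w7; python3 - <<'E'
from workcell import camera
import cv2,pickle
c=camera("scene"); pickle.dump(c,open("s7.pkl","wb"))
cv2.imwrite("pics/s7.png",cv2.resize(c["img"][100:230,210:370,::-1],None,fx=5,fy=4.6,interpolation=cv2.INTER_CUBIC))
E
```

```text
(no output)
```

View pics/w7.png

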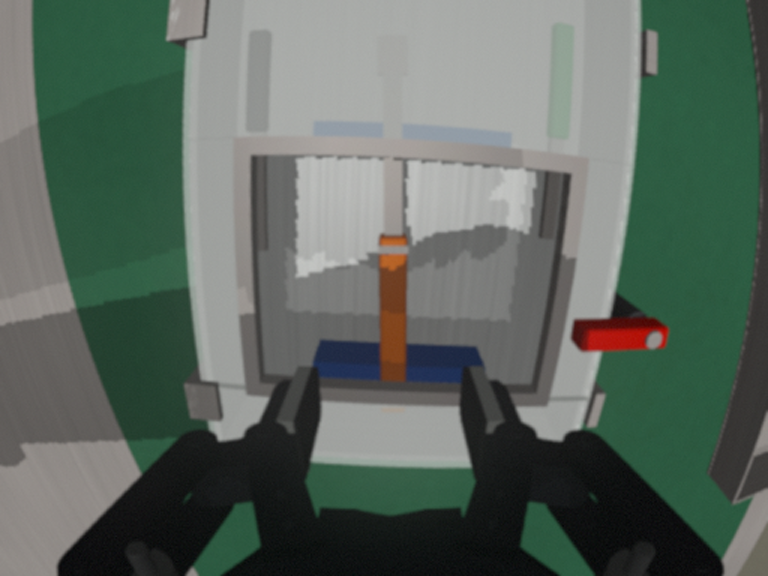

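View pics/s7.png

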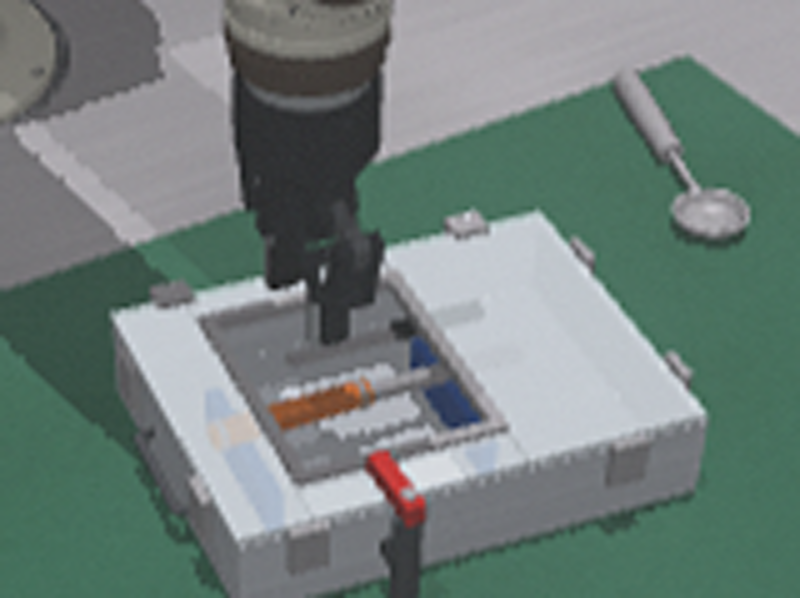

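```bash
python3 - <<'E'
from h import *; from plan import CASE
import pickle
c=pickle.load(open("w7.pkl","rb")); s_=lambda a:(np.atleast_2d(a)+.5)/1.5-.5
A=lambda uv,zz:(w2case(CASE,atz(c,s_(uv),zz,True))*1000).round(1)
print(A([[393,237],[394,379],[394,409]],.049),A([[392,36]],.04), "but",A([[576,336],[654,340]],.086))
t=[.5262,.0313]
print(w2case(CASE,[[*t,0]]), ((proj(c,[[*t,.09+.03],[*t,.09+.046]],True)+.5)*1.5-.5))
E
```

```text
[[-17.   -6.8  49. ]
 [ 60.3  -2.5  49. ]
 [ 79.9  -1.5  49. ]] [[-116.1  -11.8   40. ]] but [[ 15.7  77.9  86. ]
 [ 17.2 122.7  86. ]]
[[ 0.02326918 -0.0048616   0.        ]] [[394.07635531 386.42813173]
 [394.4576432  410.73250179]]
```

Call:
apply_moves(targets=[0.0,0.0,-1.0,0.0,0.0,0.0,0.6,0.0,0.0,-2.0,0.0,0.0,0.0,0.6,0.0,0.0,-2.7,0.0,0.0,0.0,0.6,0.0,0.0,-3.17,0.0,0.0,0.0,0.6,0.0,0.0,-3.17,0.0,0.0,0.0,0.6])

```text
time: 12.65
ee_pos: [0.5258, 0.0313, -0.0073]
tcp_rot: [-179.8, 0.0, 83.5]
wrist_force: [0.8, -0.7, 0.3]
opening: 0.0512
```

Call:
apply_moves(targets=[0,0,0,0,0,0,0.3,0,0,0,0,0,0,0,0,0,0,0,0,0,0,0,0,0,0,0,0,0,0,0,0,0,0,0,0], newtons=70)

```text
time: 13.15
ee_pos: [0.5277, 0.0313, -0.0037]
tcp_rot: [179.9, -0.0, 83.5]
wrist_force: [-0.2, 0.6, 6.2]
opening: 0.0126
```

```bash
python3 look.py w8; python3 - <<'E'
from workcell import camera
import cv2,pickle
c=camera("scene"); pickle.dump(c,open("s8.pkl","wb"))
cv2.imwrite("pics/s8.png",cv2.resize(c["img"][100:230,210:370,::-1],None,fx=5,fy=4.6,interpolation=cv2.INTER_CUBIC))
E
```

```text
(no output)
```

View pics/w8.png

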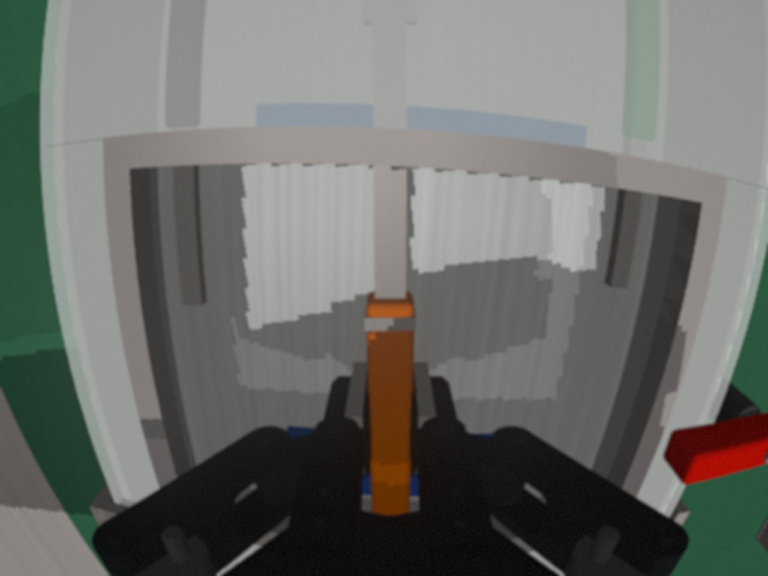

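View pics/s8.png

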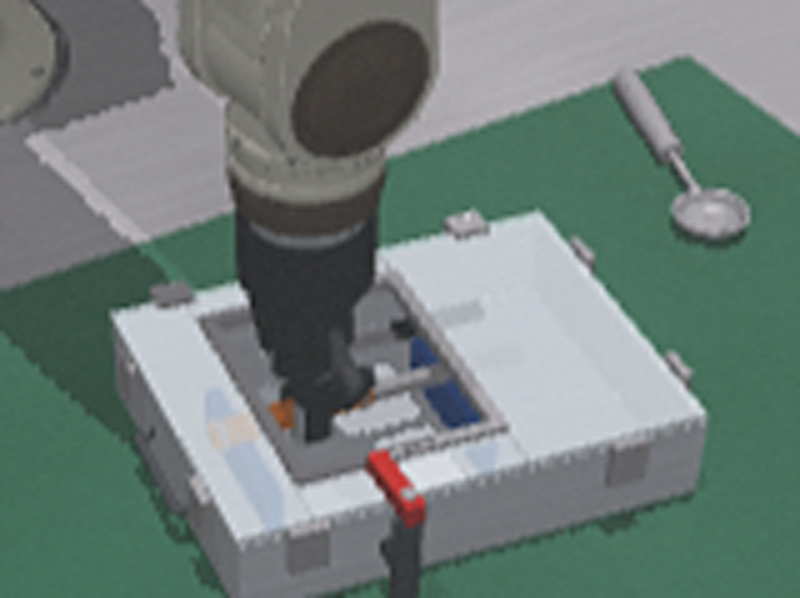

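```bash
cat > e.py <<'E'
from plan import *; from h import case2w
PHI=2.7
T0=np.array([.527,.0314,-.0051]); R0=down(83.49)
G0=np.array([.022,-.0047,.042])
ax=np.array([-np.sin(np.radians(0)),0,0])
yb=np.radians(CASE[2]+90+PHI); AX=-np.array([np.cos(yb),np.sin(yb),0])
def pose(gx,gz,al,gy=None):
    gy=G0[1]+(gx-G0[0])*np.tan(np.radians(PHI)) if gy is None else gy
    g=case2w(CASE,[[gx,gy,gz]])[0]; g0=case2w(CASE,[G0])[0]
    Q=R.from_rotvec(AX*np.radians(al)); return g+Q.apply(T0-g0),Q*R0
def sl(d,al,h):  # slide
    a=np.radians(al); L=.043+d
    return pose(-.058+L*np.cos(a),h+L*np.sin(a),al)
E
python3 - <<'E'
from e import *
save(T0,R0)
go([pose(.022,.047,0),pose(-.015,.047,0)],0,maxmm=13,hold=1)
E
```

```text
[0.0, 0.0, 0.17, 0.0, 0.0, 0.0, 0, 0.05, 0.41, 0.17, 0.0, 0.0, 0.0, 0, 0.09, 0.82, 0.17, 0.0, 0.0, 0.0, 0, 0.14, 1.23, 0.17, 0.0, 0.0, 0.0, 0, 0.14, 1.23, 0.17, 0.0, 0.0, 0.0, 0]
end [0.5312 0.0683 0.    ] [180.     0.    83.49]
```

Call:
apply_moves(targets=[0.0,0.0,0.17,0.0,0.0,0.0,0,0.05,0.41,0.17,0.0,0.0,0.0,0,0.09,0.82,0.17,0.0,0.0,0.0,0,0.14,1.23,0.17,0.0,0.0,0.0,0,0.14,1.23,0.17,0.0,0.0,0.0,0])

```text
time: 13.75
ee_pos: [0.5308, 0.0701, -0.0004]
tcp_rot: [-180.0, -0.0, 83.6]
wrist_force: [-0.1, 0.1, -1.2]
opening: 0.013
```

```bash
python3 look.py w9; python3 - <<'E'
from workcell import camera
import cv2,pickle
c=camera("scene"); pickle.dump(c,open("s9.pkl","wb"))
cv2.imwrite("pics/s9.png",cv2.resize(c["img"][100:230,210:370,::-1],None,fx=5,fy=4.6,interpolation=cv2.INTER_CUBIC))
E
```

```text
(no output)
```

View pics/w9.png

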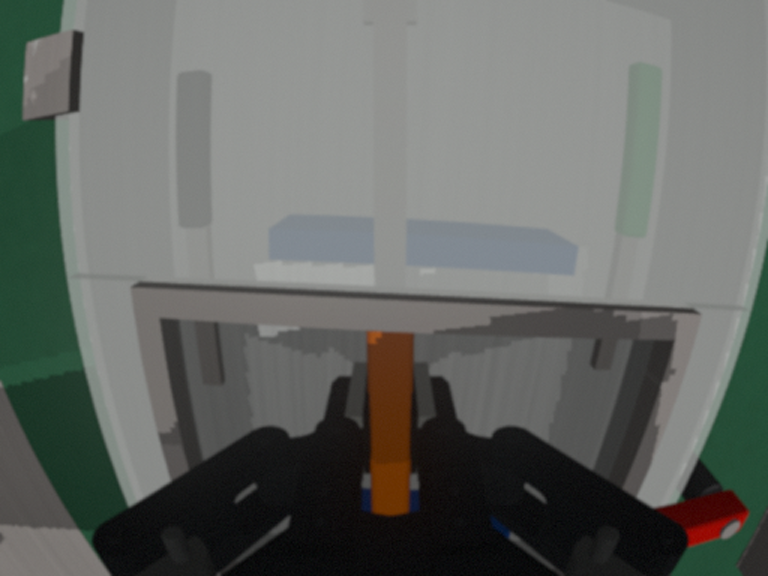

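View pics/s9.png

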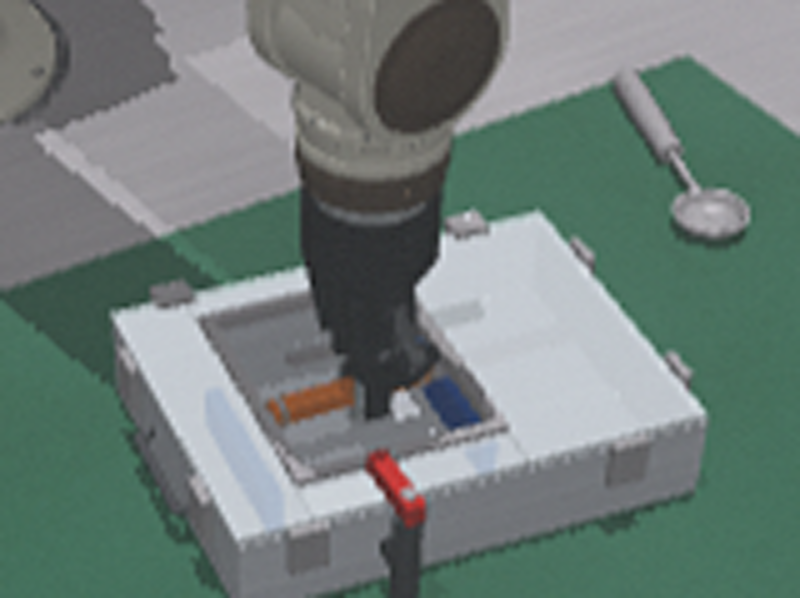

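```bash
python3 - <<'E'
from e import *
c=__import__("pickle").load(open("s9.pkl","rb"))
from h import atz,w2case
print(w2case(CASE,atz(c,[(270+.5)/5-.5+210,(411+.5)/4.6-.5+100],.047))*1000)
go([sl(0,a,.047+.003*a/18) for a in (4.5,9,13.5,18)],0,maxmm=25,hold=1)
E
```

```text
[[45.10252587 -6.42080555 47.        ]]
[-0.01, -0.12, 0.14, -0.75, 0.08, 0.0, 0, -0.03, -0.23, 0.3, -1.49, 0.17, 0.0, 0, -0.04, -0.33, 0.46, -2.24, 0.25, 0.0, 0, -0.05, -0.41, 0.63, -2.98, 0.34, 0.0, 0, -0.05, -0.41, 0.63, -2.98, 0.34, 0.0, 0]
end [0.5297 0.056  0.0189] [180.    18.    83.49]
```

Call:
apply_moves(targets=[-0.01,-0.12,0.14,-0.75,0.08,0.0,0,-0.03,-0.23,0.3,-1.49,0.17,0.0,0,-0.04,-0.33,0.46,-2.24,0.25,0.0,0,-0.05,-0.41,0.63,-2.98,0.34,0.0,0,-0.05,-0.41,0.63,-2.98,0.34,0.0,0])

```text
time: 14.35
ee_pos: [0.5294, 0.0567, 0.0185]
tcp_rot: [-180.0, 18.1, 83.6]
wrist_force: [-0.7, 0.8, -0.7]
opening: 0.0126
```

Call:
apply_moves(targets=[0,0,0,0,0,0,0,0,0,0,0,0,0,0])

```text
time: 14.55
ee_pos: [0.5292, 0.0555, 0.0186]
tcp_rot: [-180.0, 17.9, 83.5]
wrist_force: [-0.2, -0.4, -1.5]
opening: 0.0126
```

```bash
python3 look.py w10; python3 - <<'E'
from workcell import camera
import cv2,pickle
c=camera("scene"); pickle.dump(c,open("s10.pkl","wb"))
cv2.imwrite("pics/s10.png",cv2.resize(c["img"][100:230,210:370,::-1],None,fx=5,fy=4.6,interpolation=cv2.INTER_CUBIC))
E
```

```text
(no output)
```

View pics/w10.png

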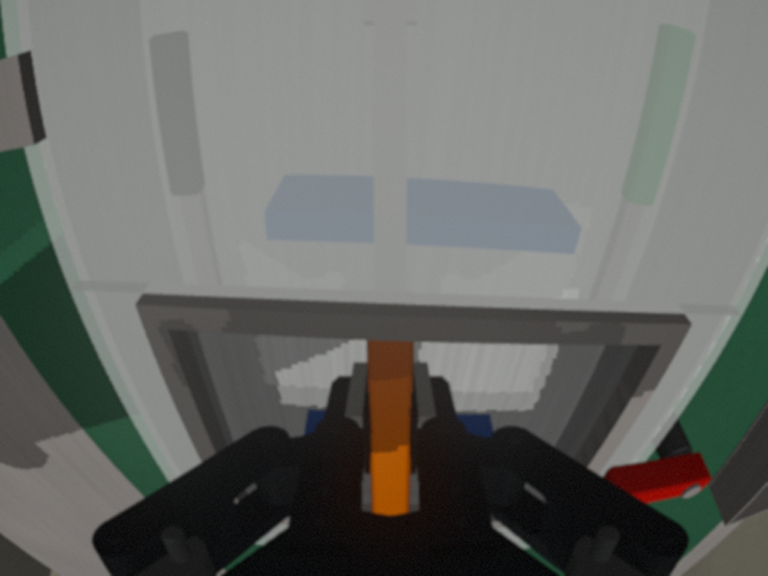

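View pics/s10.png

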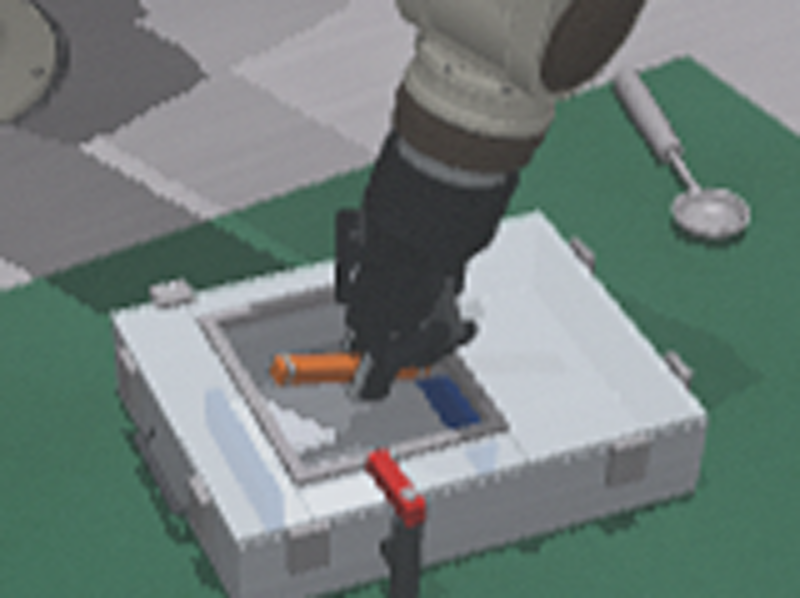

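```bash
python3 - <<'E'
import pickle
from h import *; from e import *
c=pickle.load(open("s10.pkl","rb"))
print(((proj(c,case2w(CASE,[[.040,-.004,.082],[.040,-.004,.075]]))-[210,100]+.5)*[5,4.6]-.5).round())
w=[sl(.0075,20,.052),sl(.015,21,.053),sl(.03,23,.053),sl(.045,26,.054),sl(.06,28,.054),sl(.075,29,.054),sl(.09,30,.0545),sl(.105,30,.0545),sl(.12,30,.0545),sl(.14,30,.0545)]
go(w,0,maxmm=30)
E
```

```text
[[280. 370.]
 [280. 378.]]
[-0.03, -0.27, 0.22, -0.33, 0.03, 0.0, 0, -0.06, -0.52, 0.38, -0.5, 0.05, 0.0, 0, -0.11, -1.0, 0.66, -0.83, 0.09, 0.0, 0, -0.16, -1.47, 1.06, -1.33, 0.15, 0.0, 0, -0.21, -1.91, 1.41, -1.66, 0.18, 0.0, 0]
[-0.05, -0.43, 0.31, -0.16, 0.02, 0.0, 0, -0.1, -0.85, 0.65, -0.33, 0.04, 0.0, 0, -0.15, -1.28, 0.9, -0.33, 0.04, 0.0, 0, -0.2, -1.71, 1.15, -0.33, 0.04, 0.0, 0, -0.26, -2.29, 1.48, -0.33, 0.04, 0.0, 0]
end [ 0.5156 -0.07    0.1056] [179.95  30.01  83.47]
```

Butt end seen at (280,370), matching the predicted z = 82 mm. Drawing out along the axis.

Call:
apply_moves(targets=[-0.03,-0.27,0.22,-0.33,0.03,0.0,0,-0.06,-0.52,0.38,-0.5,0.05,0.0,0,-0.11,-1.0,0.66,-0.83,0.09,0.0,0,-0.16,-1.47,1.06,-1.33,0.15,0.0,0,-0.21,-1.91,1.41,-1.66,0.18,0.0,0])

```text
time: 15.15
ee_pos: [0.5229, -0.0023, 0.0616]
tcp_rot: [179.9, 28.1, 83.4]
wrist_force: [-0.6, -1.1, 0.4]
opening: 0.0129
```

Call:
apply_moves(targets=[-0.05,-0.43,0.31,-0.16,0.02,0.0,0,-0.1,-0.85,0.65,-0.33,0.04,0.0,0,-0.15,-1.28,0.9,-0.33,0.04,0.0,0,-0.2,-1.71,1.15,-0.33,0.04,0.0,0,-0.26,-2.29,1.48,-0.33,0.04,0.0,0])

```text
time: 15.65
ee_pos: [0.5149, -0.0711, 0.1059]
tcp_rot: [180.0, 30.0, 83.5]
wrist_force: [-0.0, -0.5, -1.6]
opening: 0.013
```

```bash
python3 - <<'E'
from workcell import camera
import cv2,pickle
c=camera("scene"); pickle.dump(c,open("s11.pkl","wb"))
cv2.imwrite("pics/s11.png",cv2.resize(c["img"][100:230,210:370,::-1],None,fx=5,fy=4.6,interpolation=cv2.INTER_CUBIC))
from e import *
p,r=load(); Q=r
go([(p+[0,0,.09],r),(p+[0,0,.16],R0)],0,maxmm=20,maxdeg=6,hold=3)
E
```

```text
[0.0, 0.0, 0.6, 0.0, 0.0, 0.0, 0, 0.0, 0.0, 1.2, 0.0, 0.0, 0.0, 0, 0.0, 0.0, 1.8, 0.0, 0.0, 0.0, 0, 0.0, 0.0, 2.4, 0.0, 0.0, 0.0, 0, 0.0, 0.0, 3.0, 0.0, 0.0, 0.0, 0]
[0.0, 0.0, 0.39, 0.83, -0.09, 0.0, 0, 0.0, 0.0, 0.78, 1.66, -0.19, 0.0, 0, 0.0, 0.0, 1.17, 2.49, -0.28, 0.0, 0, 0.0, 0.0, 1.56, 3.31, -0.37, 0.0, 0, 0.0, 0.0, 1.94, 4.14, -0.47, 0.0, 0]
[0.0, 0.0, 0.39, 0.83, -0.09, 0.0, 0, 0.0, 0.0, 0.39, 0.83, -0.09, 0.0, 0, 0.0, 0.0, 0.39, 0.83, -0.09, 0.0, 0, 0.0, 0.0, 0.39, 0.83, -0.09, 0.0, 0]
end [ 0.5156 -0.07    0.2655] [-180.      0.     83.48]
```

View pics/s11.png

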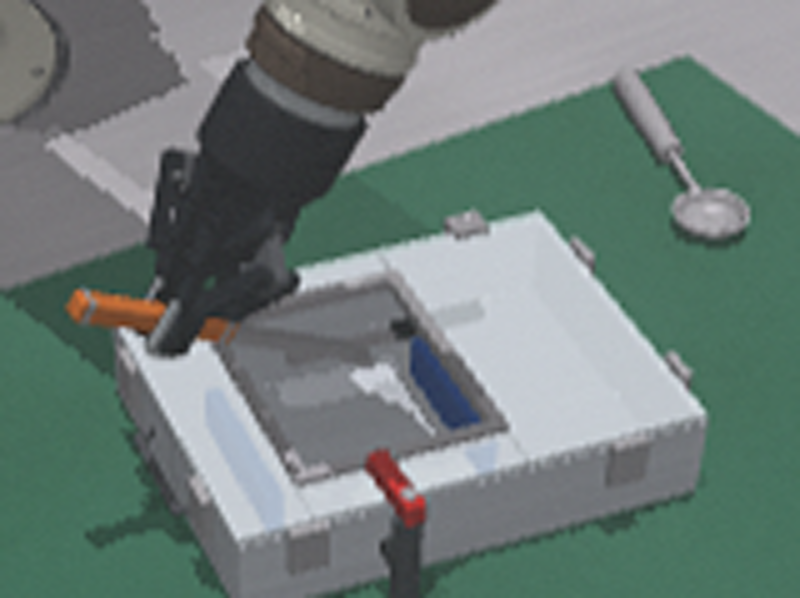

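Call:
apply_moves(targets=[0.0,0.0,0.6,0.0,0.0,0.0,0,0.0,0.0,1.2,0.0,0.0,0.0,0,0.0,0.0,1.8,0.0,0.0,0.0,0,0.0,0.0,2.4,0.0,0.0,0.0,0,0.0,0.0,3.0,0.0,0.0,0.0,0])

```text
time: 16.2
ee_pos: [0.515, -0.0706, 0.1965]
tcp_rot: [179.9, 30.0, 83.4]
wrist_force: [0.5, -0.5, -0.7]
opening: 0.0127
```

Call:
apply_moves(targets=[0.0,0.0,0.39,0.83,-0.09,0.0,0,0.0,0.0,0.78,1.66,-0.19,0.0,0,0.0,0.0,1.17,2.49,-0.28,0.0,0,0.0,0.0,1.56,3.31,-0.37,0.0,0,0.0,0.0,1.94,4.14,-0.47,0.0,0])

```text
time: 16.7
ee_pos: [0.5151, -0.0705, 0.255]
tcp_rot: [179.8, 4.8, 83.5]
wrist_force: [0.9, 0.1, -1.7]
opening: 0.0125
```

Call:
apply_moves(targets=[0.0,0.0,0.39,0.83,-0.09,0.0,0,0.0,0.0,0.39,0.83,-0.09,0.0,0,0.0,0.0,0.39,0.83,-0.09,0.0,0,0.0,0.0,0.39,0.83,-0.09,0.0,0,0.0,0.0,0.39,0.83,-0.09,0.0,0])

```text
time: 17.2
ee_pos: [0.515, -0.0695, 0.2646]
tcp_rot: [-179.9, 0.0, 83.5]
wrist_force: [0.7, -0.9, -0.9]
opening: 0.0125
```

Call:
apply_moves(targets=[0,0,0,0,0,0,0,0,0,0,0,0,0,0,0,0,0,0,0,0,0,0,0,0,0,0,0,0,0,0,0,0,0,0,0])

```text
time: 17.7
ee_pos: [0.5152, -0.0701, 0.2654]
tcp_rot: [180.0, 0.0, 83.5]
wrist_force: [0.8, -0.3, -1.0]
opening: 0.0127
```

```bash
python3 - <<'E'
from workcell import camera,bot
import cv2
c=camera("scene"); cv2.imwrite("pics/s12.png",cv2.resize(c["img"][:,:,::-1],None,fx=1.5,fy=1.5))
o=bot.get_obs(); print(o["ee_pos"],o["qd"].round(2),o["opening"])
E
python3 look.py w12
```

```text
[ 0.51524045 -0.07011375  0.26539635] [-0.06  0.08  0.14 -0.06  0.06  0.12] 0.0128765200332976
```

View pics/s12.png

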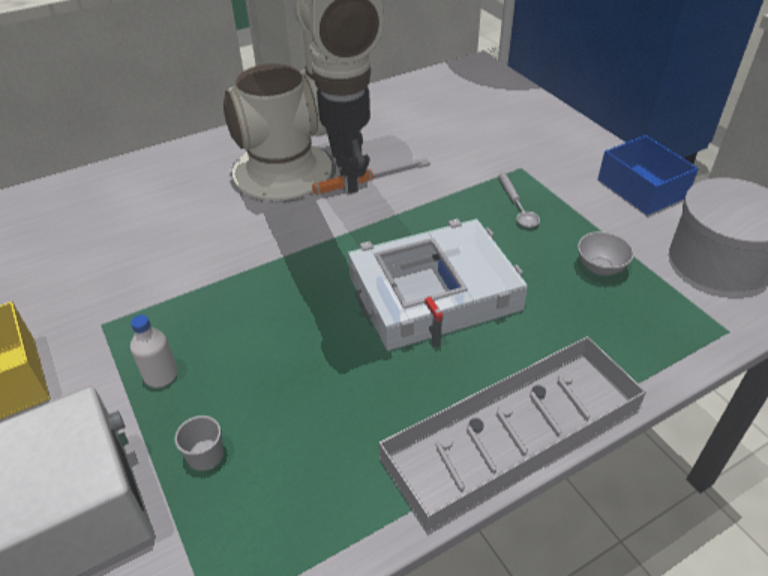

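View pics/w12.png

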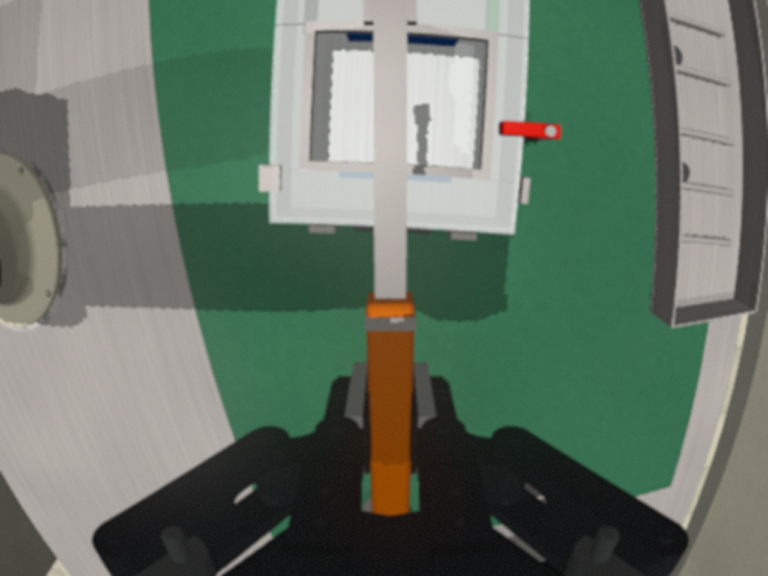

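```bash
python3 -c "
from workcell import bot
print(bot.job_done())"
```

```text
the job is handed in; nothing more can be done
None
```

The job is handed in. The red turnbutton is turned in squarely over the cover's edge, and the gripper is holding the elevator about 31 cm above the table, roughly level. I finished at about 18 s of the 54 s allowed; no verdict is reported, so these are my own checks.

- **Turnbutton:** my first two pushes missed. By a touch-down on the cover, the shut fingertips sit about 27 mm short of the stated TCP, so they passed over the button. I corrected for that in everything after, and the third push turned it to its stop. That touch-down pressed the cover with about 18 N; it went no further and the cover stayed put. The last pictures still show the button turned in.
- **Elevator:**
  - I gripped the handle and backed it up until the butt was about 10 mm inside the window's +x edge.
  - I tilted it 18°, which put the butt at about 82 mm and the blade tip at a calculated 16 mm or so.
  - I drew it out diagonally at up to 30°; wrist force readings during this stayed under about 2 N.
- **Final state:** the arm is still, with the fingers holding at about 12.9 mm opening. The cover looks seated, and the bowl, cup, bottle and spoon look where they were. I did not measure the cover's height or any of their positions. The rasp and chisel were out of the final close view; they looked undisturbed in the view just before the draw-out.

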